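Load the sample cassette under the reader's leaf spring

TASK

Load the orange sample cassette into the reader: with the fingertips press its ribbed tail down hard against the sprung bed and, keeping it pressed, slide it under the blue crossbar and the steel leaf spring until it is fully home against the end stop, then let go. Do not ram it against the crossbar, lift it or tip it, do not bend the leaf spring up with a finger, and leave the bottle, the mortar and the tube rack where they stand.

Things in the scene. Friction and masses are not known exactly. Their poses are not given: they have to be found in the camera images.
- reader: Sample reader, fixed to the bench, place and yaw vary. +x: the way the cassette slides in; origin on the bench (z 0), on the centre line. Aluminium base, x -160 to 95 mm, 112 mm wide; beyond it (x 95 to 180) a white head 130 mm wide, 58 mm high. Two grey rails along x, inner faces at y = +-42, outer +-54 mm, tops at z = 37 mm. The channel is open above for x below 20 mm.
- crossbar (a point): Middle of the blue crossbar's front underside edge: reader x = 20, z = 34.5 mm. The bar spans the channel from x = 20 to 30 mm, top at z = 51.5 mm (its end posts 55 mm). The raised cassette strikes it; with the deck below 34.5 mm (bed pressed more than 5.5 mm) it passes under.
- end_stop (a point): Blue wall across the channel's end, 45 mm high; this point is on its face at reader x = 80, z = 28 mm. Fully home, the cassette's leading end touches it and the cassette's origin is at x = 15 mm in the reader's frame.
- cassette: Loose orange plate 130 (x) x 80 (y) x 14 mm, about 0.15 kg; origin at the centre of its underside, +x to its square leading end (3 round windows), parallel to the reader's x within 2 mm side play. Starts on the raised bed, underside at z = 26 mm, deck at 40 mm, wholly before the crossbar. Slides with friction of about 0.3. Released when home it stays clamped, deck at about 34 mm.
- tail (a point): Middle of the cassette's flat ribbed tail, on the deck (cassette x = -40, z = 14 mm). The tail runs from x = -65 to -14 mm, 80 mm wide; fingertips press here and push forward against the black thumb ledge, 60 mm wide, 6 mm high, whose upright face at x = -14 mm looks to the tail; its other side slopes down to the deck at x = 2 mm.
- bed (a joint): Sprung bed under the cassette along the whole channel: how far it is pressed, 0 (raised) to 0.009 m (hard stop). Stays level. With the cassette on it, pressing takes about 6.5 N to start and 12 N at the bottom; it rises again if let go before the cassette is under the crossbar.
- leaf (a joint): Bright steel leaf spring, 40 mm wide, hinged behind the crossbar (reader x = 33, z = 44.5 mm), sloping down along +x to its tip at x = 67, z = 27 mm. Angle in rad: 0 at rest, grows as the tip lifts. The cassette passing under lifts it to some 0.15 to 0.25; it presses on the deck with about 4 N. Pushing the cassette along takes some 6 to 12 N.
- brown_bottle: Brown capped bottle, 64 mm wide, 150 mm high, origin at the centre of its underside. Bystander beside the reader.
- mortar: White bowl (mortar), 104 mm wide, 55 mm high, origin at the centre of its underside. Bystander beside the reader.
- tube_rack: Wooden rack with five test tubes, 50 x 150 mm, 105 mm high, long side along its y, origin at the centre of its underside. Bystander.
Things that resemble listed ones, but are neither listed nor needed, are in the scene too. There is more than one size of the cassette; the one meant has the size given above.

How it is judged:
On the way, in this order (a step that is already met when the one before it is completed fails the run):
1. the cassette is pressed down on its bed with the fingers, its leading end still before the leaf spring (value of joint bed above 0.005 m and contact force between the fingers and cassette above 3 N and x of cassette in the frame of reader below -0.025 m), for 0.1 s.
2. still pressed by the fingers, the cassette lifts the leaf spring and is part of the way under it (value of joint leaf above 0.08 rad and contact force between the fingers and cassette above 3 N and x of cassette in the frame of reader above -0.012 m), for 0.05 s.
At the end, for the whole second after the job is handed in: The cassette lies level and at rest with its leading end within 5 mm of the end stop, clamped under the crossbar (underside below 23.5 mm) and under the leaf spring (lifted 0.08 to 0.4 rad); bottle, mortar and tube rack stand upright within 15 mm of where they were (x of cassette in the frame of reader between 0.01 and 0.018 m and z of cassette in the frame of reader below 0.0235 m and angle between cassette's own z axis and vertical below 0.06 rad and value of joint leaf between 0.08 and 0.4 rad and linear speed of cassette below 0.01 m/s and distance of each of brown_bottle, mortar, tube_rack from where it was at the start of the episode below 0.015 m and angle between each of brown_bottle, mortar, tube_rack's own z axis and vertical below 0.15 rad); the robot touches nothing.
It fails at once if the cassette is lifted more than 8 mm off its raised bed, or tipped by more than 0.2 rad (z of cassette in the frame of reader above 0.034 m or angle between cassette's own z axis and vertical above 0.2 rad).
It fails at once if the cassette, still in front of the crossbar, is rammed against the reader with more than 40 N (x of cassette in the frame of reader below -0.035 m and contact force between cassette and reader above 40 N).
It fails at once if the leaf spring is bent up by something other than the cassette (value of joint leaf above 0.45 rad or (value of joint leaf above 0.08 rad and x of cassette in the frame of reader below -0.035 m)).
It fails at once if a bystander is pushed by more than 15 mm or tipped (distance of any of brown_bottle, mortar, tube_rack from where it was at the start of the episode above 0.015 m or angle between any of brown_bottle, mortar, tube_rack's own z axis and vertical above 0.15 rad).
It also fails if it takes over 40 s, if anything falls off the work surface, if the arm or the gripper's body presses on something with over 40 N, if the wrist force passes 120 N, or if a joint passes its speed limit or range.

ROBOT

A 6-joint arm with a two-finger parallel gripper is mounted at the origin on the work surface. World frame = base frame: x ahead of the robot, y to its left, z up, the work surface at z = 0. Lengths are in m, angles in rad, forces in N, time in s.
With the tool pointing down it reaches from about 0.35 to 0.975 m from the base axis. Payload 4.9 kg.
Tool frame: the origin (TCP) lies midway between the tips of the shut fingers; the grasp point (between the pads) lies 19 mm behind it; z points along the fingers, y is the direction in which the jaws open and shut (so a half turn about z gives the same grasp; the last joint's range is limited). The gripper opens to 85 mm and grips with 20 to 120 N. Pads are 22 mm wide; open, the fingers measure 114 mm over their backs; the gripper's body (76 mm by 85 mm) begins 54 mm behind the grasp point. The pads swing forward as they close: fully open they stand 13 mm farther back than shut.
Start: joints at [-1.29, 0.053, 1.613, -0, 1.476, -0.119], TCP at [0.243, -0.576, 0.191] pointing down, gripper open.
Joint ranges: [-3.01, 3.01], [-1.01, 2.22], [0.06, 2.58], [-1.02, 4.17], [0.09, 2.62], [-3.14, 3.14]. Speed limits (rad/s): [2.57, 2.57, 3.14, 3.14, 3.14, 3.14].

INTERFACE

Orientations are given as a unit quaternion [w, x, y, z].
In Python, from plant import state, grab_frame, camera_params, job_done, boxes_of gives the robot as it stands.
- The arm moves only by the tool step_arm, never from a script. Its argument "steps" is a list of rows, each a list of 4 numbers: the shift along the tool's x, y, z in mm, then the turn about the tool's z in degrees. A call has 1 to 8 rows; each row shifts and turns the pose as measured when the row begins, along the tool's axes as they then stand; what a row does not reach is not made up. A row lasts 1/10 s, in which the tool goes at most 50 mm and 8.59 degrees, less where a joint would pass 70% of its speed; a pose out of reach is approached as far as the arm can. A call is refused whole if a number of a shift passes 50 or a number of a turn 8.59, either way. A call with a gripper value outside its range is refused whole. "claw" is the opening in per cent of the stroke, from 0 (shut) to 100 (fully open), set as the call begins (left out, the last holds). The fingers move at their own pace and stop on an object; the grip force is fixed at half the most. Time passes only in rows, so rows that do not move let the fingers close. It gives the time, the measured TCP pose, the force and the opening at its end, in the units of the state.
- state(): the state, without advancing time (a new reading comes with each control period).
- grab_frame(name): name is "side" or "top"; returns (picture, depth): 480x640x3 uint8, red, green, blue; 480x640 float32, m along the optical axis (not along the pixel's ray), 0 where there is no reading.
- camera_params(name): a dict with "mtx" (3x3 intrinsics, pixels), "extrinsics" (4x4, takes a point from camera to world coordinates). Camera axes: x right, y down, z forward; pixel columns grow to the right and rows downward; lengths in m; the calibration is good to about 2 mm. A picture is of the moment at which its call begins. camera_params takes no time and is no camera call.
- job_done(): hands the job in, once; it reports no verdict.
Trained networks look in the newest picture that a camera, given by its name, has taken for a name from the list of things; names that differ only in an ending like _2 or _b are one class to them, and where a whole thing is asked for, a point or a joint stands for the part that bears it (a point fixed in the world has none). Each returns a list of dicts, best first, with "p" (0 to 1); they miss things now and then, are a little off and sometimes report something else, mostly with a low value. They report only what shows in the picture. A call takes as long as a camera call. They do not tell look-alikes from the thing itself.
- boxes_of(camera, label): "box" ([left, top, width, height] in pixels, round what is visible of it).
The state is a dict: "time": time; "joint_pos": joint angles; "joint_vel": joint speeds; "joint_efforts": joint torques, N m; "tool_pos": TCP position; "tool_rot": TCP orientation; "contact_force": force on the tool from outside, world axes, zero at the start; "ft_torque": the same for the moment, N m; "gripper_width": opening from 0.0 (shut) to 1.0 (fully open).
Only numpy, scipy, OpenCV 4.12 (cv2) and the standard library are available. Lean on these libraries where they do the work, as an engineer would, in place of code of your own. Each camera call takes 0.05 s, during which the arm holds its last target. There are 200 camera calls.

## Working session

There is one attempt and no reset: what is moved stays moved. The work goes in short steps, Python scripts to look and compute and a tool call to move; the robot and the scene stay as the last step left them, time stands still between calls to the robot, and variables do not carry over. Pictures are saved under pics/ and viewed, about 8 in all and at most 12, crops included, and the job is handed in when it is done.

Besides the shell and the picture viewer there is one more tool, called as a command line: name --pt "numbers of a row" for each row, then --argument value for the rest. step_arm: Moves the arm, as the interface text tells. Its arguments: {"type":"object","properties":{"steps":{"type":"array"},"claw":{"type":"number"}},"required":["steps"]}

```bash
mkdir -p pics
cat > h.py <<'E'
import numpy as np, cv2
from plant import *
def shot(n,f):
    im,d=grab_frame(n); cv2.imwrite(f'pics/{f}.png',im[:,:,::-1]); np.save(f'pics/{f}.npy',d); return im,d
def world(n,d):
    c=camera_params(n);K=np.array(c['mtx']);T=np.array(c['extrinsics'])
    v,u=np.mgrid[:d.shape[0],:d.shape[1]]
    P=np.stack([(u-K[0,2])/K[0,0]*d,(v-K[1,2])/K[1,1]*d,d],-1)
    W=P@T[:3,:3].T+T[:3,3]; W[d==0]=np.nan; return W
E
python3 - <<'E'
from h import *
for n in ['top','side']:
    im,d=shot(n,n+'0')
    c=camera_params(n);print(n,np.round(c['mtx'],1).tolist(),np.round(c['extrinsics'],3).tolist())
    W=world(n,d)
    for l in ['cassette','reader','crossbar','leaf','brown_bottle','mortar','tube_rack']:
        for b in boxes_of(n,l)[:3]:
            x,y,w,h=b['box'];print(l,round(b['p'],2),np.round(b['box']).tolist(),np.round(W[int(min(479,y+h/2)),int(min(639,x+w/2))],3))
a=np.hstack([cv2.imread('pics/top0.png'),cv2.imread('pics/side0.png')])
print(state())
E
```

```text
top [[545.9, 0.0, 318.2], [0.0, 545.9, 251.9], [0.0, 0.0, 1.0]] [[0.016, -0.985, 0.172, 0.33], [-0.999, -0.011, 0.03, 0.019], [-0.028, -0.172, -0.985, 1.027], [0.0, 0.0, 0.0, 1.0]]
cassette 0.72 [173.0, 344.0, 106.0, 68.0] [0.274 0.212 0.02 ]
cassette 0.67 [178.0, 209.0, 56.0, 46.0] [0.545 0.265 0.013]
cassette 0.66 [260.0, 211.0, 63.0, 76.0] [0.507 0.098 0.044]
reader 0.63 [252.0, 111.0, 108.0, 192.0] [0.594 0.076 0.023]
crossbar 0.94 [251.0, 111.0, 110.0, 190.0] [0.594 0.075 0.031]
leaf 0.59 [296.0, 177.0, 27.0, 18.0] [0.63  0.068 0.038]
mortar 0.65 [376.0, 180.0, 57.0, 55.0] [ 0.597 -0.114  0.007]
tube_rack 0.78 [362.0, 263.0, 47.0, 94.0] [ 0.395 -0.067  0.106]
side [[494.4, 0.0, 325.0], [0.0, 494.4, 239.5], [0.0, 0.0, 1.0]] [[-0.99, -0.08, 0.116, 0.4], [-0.14, 0.591, -0.795, 0.817], [-0.005, -0.803, -0.596, 0.657], [0.0, 0.0, 0.0, 1.0]]
cassette 0.77 [268.0, 324.0, 45.0, 54.0] [0.54  0.274 0.01 ]
cassette 0.67 [414.0, 303.0, 83.0, 89.0] [0.267 0.238 0.022]
cassette 0.66 [284.0, 252.0, 79.0, 45.0] [0.508 0.104 0.04 ]
reader 0.84 [192.0, 222.0, 180.0, 94.0] [0.596 0.083 0.025]
read
[... 418 characters left out ...]
.059]
{'time': 0.8, 'joint_pos': array([-1.29000537e+00,  5.26666821e-02,  1.61286132e+00,  2.66702347e-06,
        1.47597413e+00, -1.18973131e-01]), 'joint_vel': array([-0.00017292,  0.00056653, -0.00156562,  0.00076746, -0.00100409,
        0.00127955]), 'joint_efforts': array([-4.43996178e-04, -3.93646073e+01, -3.70440781e+01, -4.87864247e-05,
        3.65359165e-04,  2.10248501e-06]), 'tool_pos': array([ 0.24326978, -0.57572212,  0.19144738]), 'tool_rot': array([4.50014601e-05, 9.80090029e-01, 1.98553600e-01, 4.98086910e-06]), 'contact_force': array([-0.03972175, -1.0368477 , -0.18398118]), 'ft_torque': array([-0.03129307,  0.06503663, -0.01549953]), 'gripper_width': 0.9956991298197478}
```

View pics/top0.png

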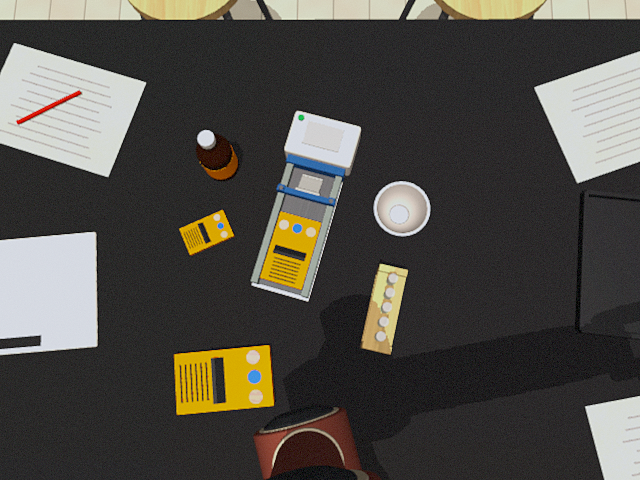

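View pics/side0.png

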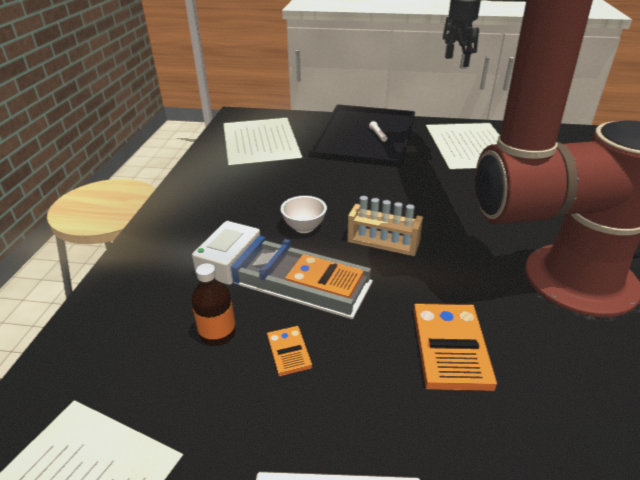

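The top view shows the right cassette in the reader at about (291,250). Its tail is at (284,273), the ledge at (290,254) and the crossbar at (306,194). The small orange plate at (206,232) and the large one at (224,380) are decoys. The side view agrees, with the cassette at (323,275).

Run:
```python
from h import *
for n,box in [('top',(240,105,130,200)),('side',(190,215,185,105))]:
    im=cv2.imread(f'pics/{n}0.png'); W=world(n,np.load(f'pics/{n}0.npy'))
    hsv=cv2.cvtColor(im,cv2.COLOR_BGR2HSV); x,y,w,h=box
    M=np.zeros(im.shape[:2],bool);M[y:y+h,x:x+w]=1
    H,S,V=hsv[...,0],hsv[...,1],hsv[...,2]
    ora=M&(H>8)&(H<32)&(S>140)&(V>120)
    k=cv2.morphologyEx(ora.astype(np.uint8),cv2.MORPH_OPEN,np.ones((3,3)))
    nl,lab,st,_=cv2.connectedComponentsWithStats(k)
    ora=cv2.morphologyEx(k,cv2.MORPH_CLOSE,np.ones((15,15)))>0
    P=W[ora];P=P[~np.isnan(P[:,0])];P=P[(P[:,2]>.03)&(P[:,2]<.055)]
    r=cv2.minAreaRect((P[:,:2]*1000).astype(np.float32))
    print(n,'cassette',np.round(r[0],1),np.round(r[1],1),round(r[2],2),'z',np.round(np.median(P[:,2]),4),len(P))
    blue=M&(H>98)&(H<125)&(S>120)&(V>40)
    nl,lab,st,ce=cv2.connectedComponentsWithStats(blue.astype(np.uint8))
    for i in range(1,nl):
        if st[i,4]<40: continue
        Q=W[lab==i];Q=Q[~np.isnan(Q[:,0])]
        rr=cv2.minAreaRect((Q[:,:2]*1000).astype(np.float32))
        print(' blue',st[i],np.round(Q.mean(0),4),np.round(Q[:,2].max(),4),np.round(rr[0],1),np.round(rr[1],1),round(rr[2],1))
    # reader yaw: anything above bench in the crop
    A=W[M&(W[...,2]>.012)&(W[...,2]<.07)];rr=cv2.minAreaRect((A[:,:2]*1000).astype(np.float32));print(' reader',np.round(rr[0],1),np.round(rr[1],1),round(rr[2],2))
    c=np.array(rr[0])/1000
    # black ledge: dark in cassette rect
    R=np.zeros_like(k); R[ora]=1
    B=(cv2.erode(R,np.ones((3,3)))>0)&(V<60)&(W[...,2]>.035)
    Q=W[B]; rr=cv2.minAreaRect((Q[Q[:,2]>.043][:,:2]*1000).astype(np.float32)) if (Q[:,2]>.043).sum()>5 else None
    print(' ledge',rr, np.nanmax(Q[:,2]) if len(Q) else None)
```

```text
top cassette [507.  100.6] [ 82.5 129.3] 74.74 z 0.0407 2997
 blue [286 154  59  27 601] [0.6661 0.0566 0.0411] 0.051 [669.4  61. ] [121.5  18. ] 72.5
 blue [276 183  60  24 379] [0.6075 0.0749 0.0487] 0.0591 [611.  79.] [123.8  23.9] 67.5
 blue [293 224   9   9  60] [0.5472 0.089  0.0407] 0.0451 [547.1  88.8] [13.9 15.6] 60.3
 reader [594.2  77. ] [130.8 337.9] 74.77
 ledge ((500.1083984375, 101.46503448486328), (57.05409622192383, 13.516077041625977), 74.54264831542969) 0.05010543097673903
side cassette [540.3 171.5] [255.9 138.7] 64.06 z 0.0386 1947
 blue [250 236  15  13  86] [0.6583 0.0238 0.0428] 0.0471 [658.7  -4.1] [ 21.7 104.7] 1.6
 reader [583.6  49.6] [395.8 337.8] 24.27
 ledge ((503.2131042480469, 125.49765014648438), (15.53746509552002, 8.367380142211914), 74.98470306396484) 0.04679339034238916
```

Top view: reader yaw is -15.26° with its origin at about (584.5, 79.6) mm. The measured reader is 338 × 131 mm against 340 × 130 expected. The cassette measures 129 × 82 mm, is at reader x ≈ -80 mm, and its deck is at 40.7 mm, all as specified. The side-view box centre agrees, though that view's masks leaked. I'll shut the fingers and line tool x up with the slide direction.

step_arm --pt "0 0 0 7.64" --pt "0 0 0 7.64" --pt "0 0 0 7.64" --pt "0 0 0 7.64" --pt "0 0 0 7.64" --pt "0 0 0 0" --claw 0

```text
time: 1.4
tool_pos: [0.2433, -0.5758, 0.1916]
tool_rot: [0.0, 0.989, -0.146, 0.0]
contact_force: [-0.4, 0.1, -0.0]
gripper_width: 0.002
```

step_arm --pt "3 -45 0 0" --pt "3 -45 0 0" --pt "3 -45 0 0" --pt "3 -45 0 0" --pt "3 -45 0 0" --pt "3 -45 0 0" --pt "3 -45 0 0" --pt "3 -45 0 0"

```text
time: 2.2
tool_pos: [0.3689, -0.23, 0.1909]
tool_rot: [0.001, 0.99, -0.138, 0.001]
contact_force: [0.3, 0.3, -0.3]
gripper_width: 0.001
```

step_arm --pt "2 -46 0 0" --pt "2 -46 0 0" --pt "2 -46 0 0" --pt "2 -46 0 0" --pt "2 -46 0 0" --pt "2 -46 0 0" --pt "2 -46 0 0" --pt "0 -30 0 0"

```text
time: 3.0
tool_pos: [0.4782, 0.1218, 0.1936]
tool_rot: [0.001, 0.992, -0.125, 0.007]
contact_force: [1.2, -0.2, 0.5]
gripper_width: 0.002
```

```bash
cat >> h.py <<'E'
def rel(c=(507.,100.6),yaw=-15.26):
    s=state();p=s['tool_pos']*1000;a=np.radians(yaw);u=np.array([np.cos(a),np.sin(a)]);v=np.array([-u[1],u[0]])
    q=s['tool_rot'];d=p[:2]-np.array([584.5,79.6])
    print('t',s['time'],'tip in reader x,y,z mm',np.round([d@u,d@v,p[2]],1),'yaw',round(np.degrees(2*np.arctan2(q[2],q[1])),2),'tilt',np.round(q[[0,3]],4),'F',np.round(s['contact_force'],1))
E
python3 -c "from h import *; rel()"
```

```text
t 3.0 tip in reader x,y,z mm [-113.6   12.7  193.6] yaw -14.32 tilt [0.0013 0.0067] F [ 1.2 -0.2  0.5]
```

step_arm --pt "1 12 20 0.9" --pt "0 0 30 0" --pt "0 0 30 0" --pt "0 0 30 0" --pt "0 0 15 0" --pt "0 0 0 0"

```text
time: 3.6
tool_pos: [0.4803, 0.1154, 0.0674]
tool_rot: [0.0, 0.993, -0.118, 0.01]
contact_force: [-0.2, -1.0, 0.2]
gripper_width: -0.002
```

Run:
```python
from h import *
rel(); shot('top','t1'); shot('side','s1')
a=cv2.imread('pics/top1.png') if 0 else cv2.imread('pics/t1.png')[100:320,220:400]
b=cv2.imread('pics/s1.png')[190:330,180:400]
a=cv2.resize(a,None,fx=2.3,fy=2.3);b=cv2.resize(b,None,fx=1.8,fy=1.8)
o=np.zeros((max(a.shape[0],b.shape[0]),a.shape[1]+b.shape[1],3),np.uint8);o[:a.shape[0],:a.shape[1]]=a;o[:b.shape[0],a.shape[1]:]=b
cv2.imwrite('pics/c1.png',o);print(o.shape)
```

```text
t 3.6 tip in reader x,y,z mm [-109.9    7.1   67.4] yaw -13.54 tilt [0.0002 0.0097] F [-0.2 -1.   0.2]
(506, 810, 3)
```

View pics/c1.png

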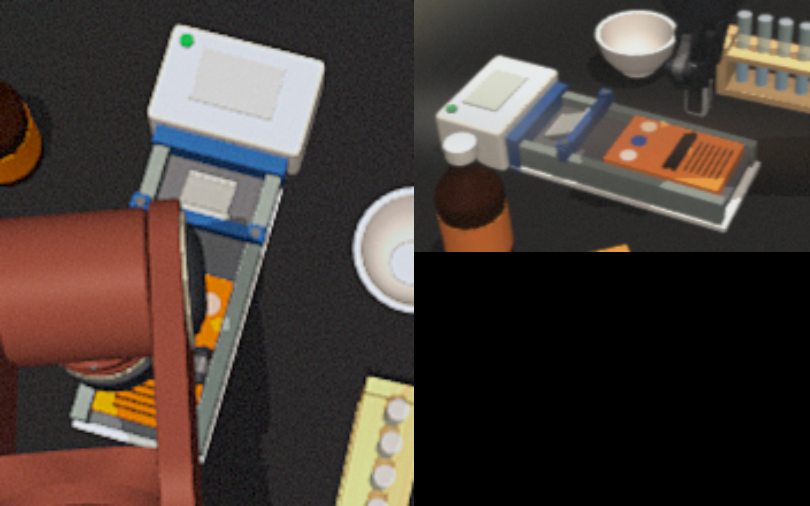

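Run:
```python
from h import *
im,d=shot('side','s2'); im=im[:,:,::-1].copy(); rel()
c=camera_params('side');T=np.linalg.inv(c['extrinsics']);K=np.array(c['mtx'])
for p in [state()['tool_pos'],(.243,-.576,.191),(.4761,.109,.0407)]:
    q=K@(T[:3,:3]@np.array(p)+T[:3,3]);q=q[:2]/q[2];print(q);cv2.circle(im,(int(q[0]),int(q[1])),4,(0,255,0),1)
cv2.imwrite('pics/s2m.png',im)
```

```text
t 3.75 tip in reader x,y,z mm [-107.4    8.    71. ] yaw -13.63 tilt [-0.0005  0.0128] F [ 0.2 -0.5  0.2]
[335.41031836 266.44134237]
[452.83868054  81.76136802]
[339.32754579 276.84980222]
```

View pics/s2m.png

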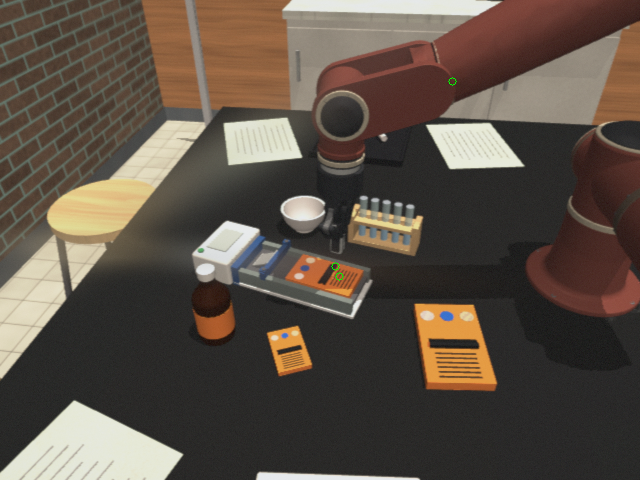

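Run:
```python
from h import *
im,d=shot('side','s3'); W=world('side',d); rel()
s=state();print(s['joint_pos'].round(4),s['joint_vel'].round(4),s['tool_pos'])
c=W[195:262,320:360]; g=im[195:262,320:360].max(-1)
for r in range(236,262,2):
    print(r,[(u,np.round(W[r,u]*1000).astype(int).tolist(),int(im[r,u].max())) for u in (330,334,338,342)])
```

```text
t 3.8 tip in reader x,y,z mm [-107.     8.2   71.5] yaw -13.64 tilt [-0.0006  0.0133] F [-0.   0.3 -0.2]
[ 0.0878 -0.1725  2.0353 -0.0045  1.2525  1.898 ] [-0.0005 -0.0057 -0.0066  0.0013 -0.0027  0.0045] [0.48344366 0.11563332 0.07154912]
236 [(330, [489, 147, 163], 39), (334, [480, 163, 176], 31), (338, [476, 144, 162], 34), (342, [471, 121, 146], 42)]
238 [(330, [489, 147, 159], 41), (334, [481, 154, 165], 31), (338, [476, 144, 158], 37), (342, [471, 120, 141], 76)]
240 [(330, [492, 127, 139], 64), (334, [485, 125, 139], 35), (338, [478, 127, 141], 41), (342, [471, 119, 136], 80)]
242 [(330, [492, 127, 135], 66), (334, [484, 129, 138], 41), (338, [477, 129, 138], 44), (342, [471, 117, 130], 79)]
244 [(330, [491, 128, 132], 68), (334, [485, 126, 131], 44), (338, [477, 128, 133], 46), (342, [471, 118, 126], 89)]
246 [(330, [491, 129, 128], 77), (334, [484, 131, 130], 43), (338, [478, 123, 125], 54), (342, [471, 119, 122], 88)]
248 [(330, [492, 127, 122], 71), (334, [484, 127, 123], 47), (338, [477, 126, 123], 56), (342, [471, 116, 116], 90)]
250 [(330, [492, 126, 116], 72), (334, [484, 129, 119], 51), (338, [478, 123, 116], 60), (342, [486, -29, -2], 74)]
252 [(330, [511, -18, -1], 56), (334, [485, 126, 113], 81), (338, [478, 124, 112], 99), (342, [485, -20, 0], 56)]
254 [(330, [510, -14, -4], 56), (334, [501, -12, -2], 58), (338, [493, -14, -2], 57), (342, [484, -12, 0], 51)]
256 [(330, [509, -6, -3], 60), (334, [501, -5, -2], 59), (338, [493, -11, -5], 56), (342, [484, -9, -2], 53)]
258 [(330, [502, 49, 36], 98), (334, [500, 1, -2], 70), (338, [491, 1, -1], 60), (342, [483, 0, -1], 59)]
260 [(330, [501, 57, 37], 110), (334, [493, 53, 35], 102), (338, [485, 53, 36], 100), (342, [482, 6, -1], 73)]
```

Run:
```python
import cv2
a=cv2.imread('pics/s3.png')[180:320,260:400];cv2.imwrite('pics/c3.png',cv2.resize(a,None,fx=4,fy=4,interpolation=cv2.INTER_CUBIC))
```

```text
(no output)
```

View pics/c3.png

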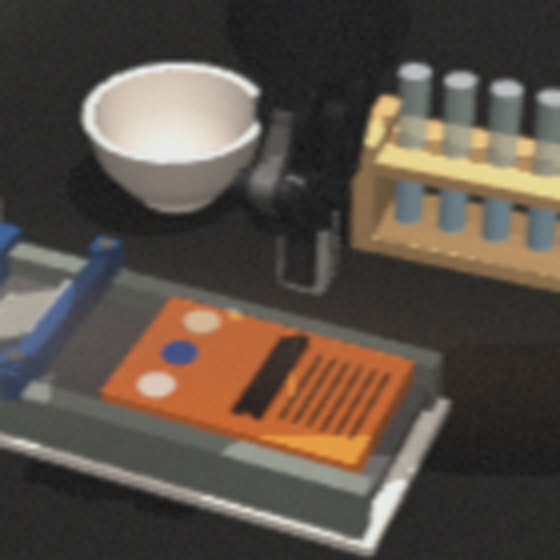

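The reported tip height (71 mm) disagrees with the side view, where the fingertips, at about (336,252), come out at z ≈ 112 mm. The xy position agrees. I'll correct the lateral error and go down gently, using the force reading rather than reported z.

step_arm --pt "-3 8 0 1.6" --pt "0 0 0 0" --pt "0 0 8 0" --pt "0 0 8 0" --pt "0 0 0 0" --pt "0 0 0 0"

```text
time: 4.4
tool_pos: [0.4817, 0.1079, 0.0584]
tool_rot: [-0.002, 0.991, -0.133, 0.017]
contact_force: [0.0, 0.2, -0.3]
gripper_width: -0.002
```

```bash
cat >> h.py <<'E'
def tip(f):
    im,d=shot('side',f); W=world('side',d)
    p=state()['tool_pos']
    # gripper points: near the TCP in xy, above deck
    m=(np.hypot(W[...,0]-p[0],W[...,1]-p[1])<.035)&(im.max(-1)<130)&(W[...,2]>.045)
    m=cv2.morphologyEx(m.astype(np.uint8),cv2.MORPH_OPEN,np.ones((2,2)))>0
    P=W[m]; print('tip seen',len(P), np.round(np.percentile(P[:,2],[1,3,8])*1000,1) if len(P) else '', np.round(np.median(P[P[:,2]<np.percentile(P[:,2],8)],0)*1000,1) if len(P) else '')
    return im
E
python3 - <<'E'
from h import *
rel(); tip('s4'); rel()
W=world('side',np.load('pics/side0.npy')); im=cv2.imread('pics/side0.png')
P=W[20:75,440:485].reshape(-1,3); P=P[(np.hypot(P[:,0]-.243,P[:,1]+.576)<.1)]
print('start tips z',np.round(np.sort(P[:,2])[:8],3))
E
```

```text
t 4.4 tip in reader x,y,z mm [-106.7    0.2   58.4] yaw -15.34 tilt [-0.0015  0.017 ] F [ 0.   0.2 -0.3]
tip seen 1495 [nan nan nan] [nan nan nan]
t 4.45 tip in reader x,y,z mm [-1.068e+02  1.000e-01  5.820e+01] yaw -15.34 tilt [-0.0015  0.0168] F [ 0.8  0.5 -0.7]
start tips z [0.241 0.242 0.243 0.243 0.243 0.243 0.244 0.244]
  return _methods._mean(a, axis=axis, dtype=dtype,
  ret = um.true_divide(
```

step_arm --pt "-8 0 0 0" --pt "0 0 10 0" --pt "0 0 10 0" --pt "0 0 10 0" --pt "0 0 8 0" --pt "0 0 0 0" --pt "0 0 0 0"

```text
time: 5.15
tool_pos: [0.4734, 0.1102, 0.0154]
tool_rot: [-0.001, 0.991, -0.133, 0.016]
contact_force: [-0.4, 0.2, 1.6]
gripper_width: -0.001
```

```bash
sed -i 's/    P=W\[m\]; print/    P=W[m]; P=P[~np.isnan(P[:,0])]; print/' h.py
python3 - <<'E'
from h import *
rel(); im=tip('s5')
cv2.imwrite('pics/c5.png',cv2.resize(cv2.imread('pics/s5.png')[180:320,260:400],None,fx=4,fy=4,interpolation=cv2.INTER_CUBIC))
E
```

```text
t 5.15 tip in reader x,y,z mm [-115.3    0.3   15.4] yaw -15.31 tilt [-0.0013  0.0157] F [-0.4  0.2  1.6]
tip seen 1354 [-1.3 39.  70.5] [466.3 114.5  55. ]
```

View pics/c5.png

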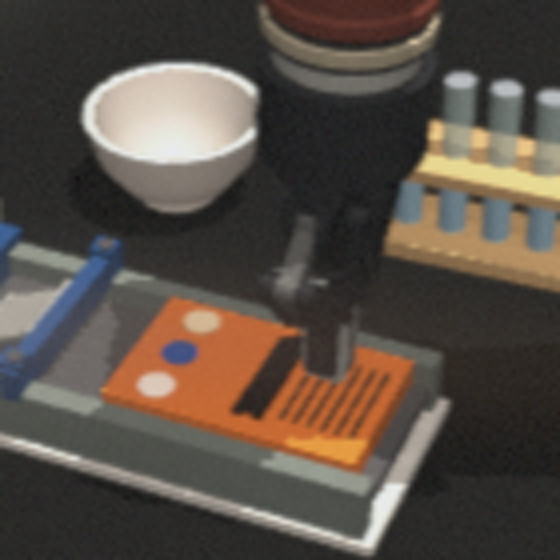

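The tip is over the middle of the tail, about 15 mm above the deck. The tail and cassette are untouched. Next is a slow descent onto it.

step_arm --pt "0 0 6 0" --pt "0 0 4 0" --pt "0 0 3 0" --pt "0 0 0 0" --pt "0 0 2 0"

```text
time: 5.7
tool_pos: [0.4752, 0.1103, 0.0005]
tool_rot: [-0.002, 0.991, -0.133, 0.017]
contact_force: [0.8, -0.0, 0.1]
gripper_width: 0.004
```

step_arm --pt "0 0 3 0" --pt "0 0 0 0"

```text
time: 5.9
tool_pos: [0.4758, 0.1104, -0.0011]
tool_rot: [-0.002, 0.991, -0.133, 0.017]
contact_force: [-3.0, 0.6, 7.3]
gripper_width: -0.001
```

step_arm --pt "-1 0 4 0" --pt "-1 0 4 0"

```text
time: 6.1
tool_pos: [0.4766, 0.1107, -0.0058]
tool_rot: [-0.001, 0.991, -0.133, 0.019]
contact_force: [-5.1, -1.8, 10.3]
gripper_width: 0.0
```

step_arm --pt "-1 0 4 0" --pt "-1 0 4 0"

```text
time: 6.3
tool_pos: [0.4772, 0.111, -0.0093]
tool_rot: [-0.001, 0.991, -0.133, 0.02]
contact_force: [-9.7, -0.9, 29.1]
gripper_width: -0.001
```

step_arm --pt "3 0 1.5 0" --pt "4 0 1.5 0" --pt "4 0 1.5 0"

```text
time: 6.6
tool_pos: [0.4914, 0.1087, -0.0067]
tool_rot: [-0.001, 0.991, -0.132, 0.021]
contact_force: [-4.9, -1.4, 10.0]
gripper_width: 0.002
```

```bash
python3 -c "from h import *; rel()"
```

```text
t 6.6 tip in reader x,y,z mm [-97.5   3.6  -6.7] yaw -15.22 tilt [-0.0014  0.0212] F [-4.9 -1.4 10. ]
```

step_arm --pt "0 1 4 0" --pt "1 1 4 0" --pt "2 0.5 3.5 0"

```text
time: 6.9
tool_pos: [0.4989, 0.1068, -0.009]
tool_rot: [-0.003, 0.991, -0.132, 0.023]
contact_force: [-11.0, -1.5, 22.6]
gripper_width: 0.002
```

```bash
python3 -c "from h import *; rel()"
```

```text
t 6.9 tip in reader x,y,z mm [-89.7   3.8  -9. ] yaw -15.21 tilt [-0.0028  0.0231] F [-11.   -1.5  22.6]
```

step_arm --pt "3 1 2.8 0" --pt "3 1 2.8 0" --pt "3 1 2.8 0"

```text
time: 7.2
tool_pos: [0.5123, 0.1032, -0.0088]
tool_rot: [-0.005, 0.991, -0.132, 0.026]
contact_force: [-5.6, 1.7, 13.5]
gripper_width: 0.003
```

Run:
```python
from h import *
rel(); tip('s6')
cv2.imwrite('pics/c6.png',cv2.resize(cv2.imread('pics/s6.png')[200:320,220:380],None,fx=4,fy=4,interpolation=cv2.INTER_CUBIC))
```

```text
t 7.2 tip in reader x,y,z mm [-75.9   3.8  -8.8] yaw -15.21 tilt [-0.0046  0.0262] F [-5.6  1.7 13.5]
tip seen 1265 [29.  43.7 58.6] [504.1 111.4  46.9]
```

View pics/c6.png

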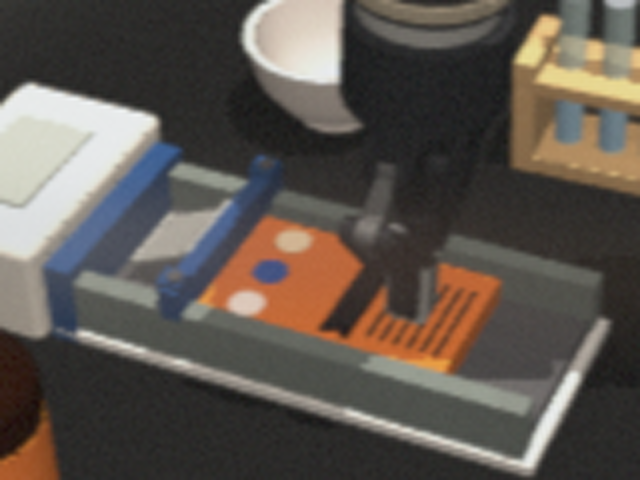

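The cassette has been carried pressed to just before the crossbar, with its leading end at crop (230,270). I'll keep it pressed and carry on.

step_arm --pt "1 1 4 0" --pt "3 1 3.2 0" --pt "3 1 3.2 0"

```text
time: 7.55
tool_pos: [0.5253, 0.1, -0.0086]
tool_rot: [-0.006, 0.991, -0.132, 0.03]
contact_force: [-4.9, 1.2, 14.0]
gripper_width: -0.001
```

step_arm --pt "3 1 3.2 0" --pt "3 1 3.2 0" --pt "3 1 3.2 0"

```text
time: 7.85
tool_pos: [0.5395, 0.0964, -0.0086]
tool_rot: [-0.008, 0.991, -0.132, 0.033]
contact_force: [-5.5, 1.2, 15.4]
gripper_width: 0.005
```

```bash
python3 -c "from h import *; rel()"
```

```text
t 7.85 tip in reader x,y,z mm [-47.9   4.3  -8.6] yaw -15.18 tilt [-0.0084  0.0333] F [-5.5  1.2 15.4]
```

step_arm --pt "3 1 3.5 0" --pt "3 1 3.5 0" --pt "3 1 3.5 0"

```text
time: 8.15
tool_pos: [0.5534, 0.0928, -0.0086]
tool_rot: [-0.01, 0.991, -0.132, 0.036]
contact_force: [-10.3, 2.1, 19.8]
gripper_width: -0.006
```

Run:
```python
from h import *
rel(); tip('s7')
cv2.imwrite('pics/c7.png',cv2.resize(cv2.imread('pics/s7.png')[200:320,220:380],None,fx=4,fy=4,interpolation=cv2.INTER_CUBIC))
```

```text
t 8.15 tip in reader x,y,z mm [-33.5   4.5  -8.6] yaw -15.17 tilt [-0.0101  0.036 ] F [-10.3   2.1  19.8]
tip seen 1247 [27.9 43.5 57. ] [544.7  99.7  47.1]
```

View pics/c7.png

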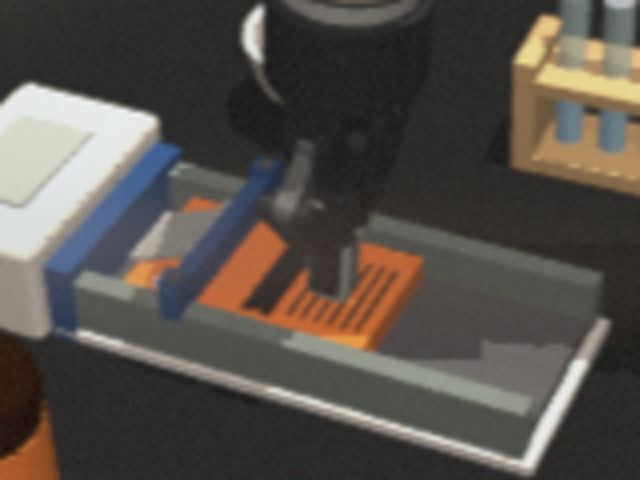

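step_arm --pt "3 1 3.5 0" --pt "3 1 3.5 0" --pt "3 1 3.5 0"

```text
time: 8.5
tool_pos: [0.5648, 0.0902, -0.0087]
tool_rot: [-0.012, 0.991, -0.132, 0.035]
contact_force: [-17.2, 3.4, 27.7]
gripper_width: -0.001
```

step_arm --pt "3 1 3 0" --pt "3 0 3 0"

```text
time: 8.7
tool_pos: [0.5715, 0.0885, -0.0086]
tool_rot: [-0.013, 0.991, -0.131, 0.034]
contact_force: [-12.2, -3.2, 19.0]
gripper_width: 0.0
```

Run:
```python
from h import *
rel(); tip('s8')
cv2.imwrite('pics/c8.png',cv2.resize(cv2.imread('pics/s8.png')[200:320,220:380],None,fx=4,fy=4,interpolation=cv2.INTER_CUBIC))
```

```text
t 8.7 tip in reader x,y,z mm [-14.8   5.2  -8.6] yaw -15.11 tilt [-0.0126  0.0341] F [-12.2  -3.2  19. ]
tip seen 1354 [28.8 43.4 57.8] [563.9  95.2  46.6]
```

View pics/c8.png

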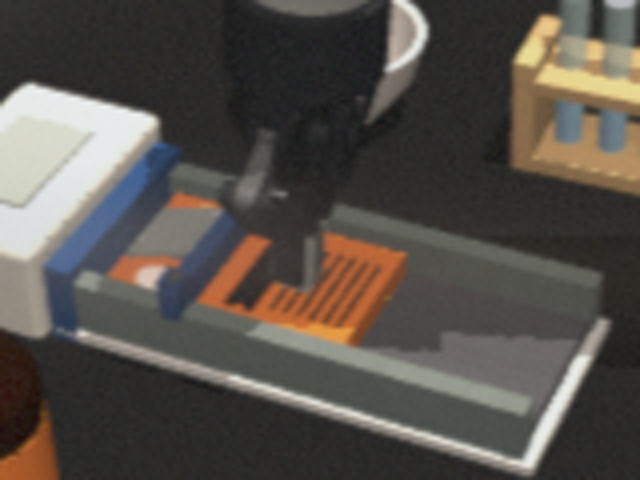

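```bash
cat >> h.py <<'E'
def cas(n,f):
    im=cv2.imread(f'pics/{f}.png'); W=world(n,np.load(f'pics/{f}.npy'))
    hsv=cv2.cvtColor(im,cv2.COLOR_BGR2HSV);m=(hsv[...,0]<32)&(hsv[...,0]>4)&(hsv[...,1]>120)&(hsv[...,2]>90)
    a=np.radians(-15.26);u=np.array([np.cos(a),np.sin(a)]);v=np.array([-u[1],u[0]])
    D=W[...,:2]*1000-[584.5,79.6];x=D@u;y=D@v
    m&=(abs(y)<38)&(x>-150)&(x<90)&(W[...,2]>.024)&(W[...,2]<.046)
    print(f,m.sum(),'orange x',np.round(np.percentile(x[m],[.5,2,98,99.5]),1),'z',np.round(np.percentile(W[m][:,2]*1000,[10,50,90]),1),'cx from tail',round(np.percentile(x[m],1)+65,1))
E
python3 -c "
from h import *
for f in ['side0','s6','s7','s8']: cas('side',f)"
```

```text
side0 1524 orange x [-145.4 -145.   -18.5  -16.4] z [36.8 38.4 40. ] cx from tail -80.3
s6 1097 orange x [-108.6 -108.    19.    20. ] z [28.  29.5 30.9] cx from tail -43.5
s7 796 orange x [-67.2 -66.8  58.5  60.8] z [27.9 29.5 31.1] cx from tail -2.2
s8 751 orange x [-57.6 -57.3  67.6  70.3] z [27.9 29.5 31. ] cx from tail 7.4
```

The cassette is at about x = 7 mm, so roughly 8 mm remain, with the fingers now at the ledge.

step_arm --pt "3 0 3 0" --pt "3 0 3 0"

```text
time: 8.95
tool_pos: [0.5783, 0.0865, -0.0086]
tool_rot: [-0.012, 0.991, -0.131, 0.033]
contact_force: [-18.9, 1.7, 21.3]
gripper_width: -0.001
```

```bash
python3 -c "
from h import *
rel(); tip('s9'); cas('side','s9')"
```

```text
t 8.95 tip in reader x,y,z mm [-7.8  5.  -8.6] yaw -15.06 tilt [-0.0116  0.0326] F [-18.9   1.7  21.3]
tip seen 1446 [28.6 42.3 53.2] [574.9  86.   45.3]
s9 725 orange x [-50.8 -50.4  77.5  78.5] z [27.9 29.4 30.9] cx from tail 14.3
```

One more small push to seat it against the stop.

step_arm --pt "3 0 2.5 0" --pt "3 0 2.5 0"

```text
time: 9.2
tool_pos: [0.5774, 0.0866, -0.0088]
tool_rot: [-0.011, 0.991, -0.131, 0.021]
contact_force: [-21.6, 1.7, 27.5]
gripper_width: 0.001
```

```bash
python3 -c "
from h import *
rel(); tip('s10'); cas('side','s10')"
```

```text
t 9.2 tip in reader x,y,z mm [-8.7  4.9 -8.8] yaw -15.03 tilt [-0.0114  0.0214] F [-21.6   1.7  27.5]
tip seen 1575 [29.1 44.2 58.2] [573.1  90.4  46.6]
s10 727 orange x [-50.8 -50.3  77.3  78.2] z [27.7 29.4 31. ] cx from tail 14.4
```

The tip stalled with higher force and the cassette stayed put at 14.4 mm, so it is home. I'll lift off straight up.

step_arm --pt "0 0 -4 0" --pt "0 0 -6 0" --pt "-2 0 -10 0" --pt "-2 0 -20 0" --pt "0 0 -30 0" --pt "0 0 -30 0" --pt "0 0 0 0"

```text
time: 9.95
tool_pos: [0.5681, 0.0861, 0.0961]
tool_rot: [-0.011, 0.991, -0.131, 0.021]
contact_force: [0.9, 0.3, -0.0]
gripper_width: 0.002
```

Run:
```python
from h import *
rel(); shot('side','s11'); cas('side','s11'); shot('top','t11')
for n,f in (('side','s11'),('top','t11')):
    W=world(n,np.load(f'pics/{f}.npy'))
    for l in ['brown_bottle','mortar','tube_rack']:
        for b in boxes_of(n,l)[:1]: print(n,l,round(b['p'],2),np.round(b['box']).tolist())
cv2.imwrite('pics/c11.png',cv2.resize(cv2.imread('pics/s11.png')[180:350,180:430],None,fx=3.2,fy=3.2,interpolation=cv2.INTER_CUBIC))
```

```text
t 9.95 tip in reader x,y,z mm [-17.5   2.   96.1] yaw -15.02 tilt [-0.0113  0.0208] F [ 0.9  0.3 -0. ]
s11 915 orange x [-50.9 -50.5  76.9  78.6] z [31.2 33.1 34.6] cx from tail 14.3
side brown_bottle 0.65 [191.0, 262.0, 40.0, 85.0]
side mortar 0.77 [285.0, 193.0, 39.0, 39.0]
side tube_rack 0.97 [345.0, 196.0, 78.0, 58.0]
top brown_bottle 0.57 [195.0, 128.0, 34.0, 53.0]
top mortar 0.82 [376.0, 181.0, 55.0, 57.0]
top tube_rack 0.96 [362.0, 264.0, 44.0, 92.0]
```

View pics/c11.png

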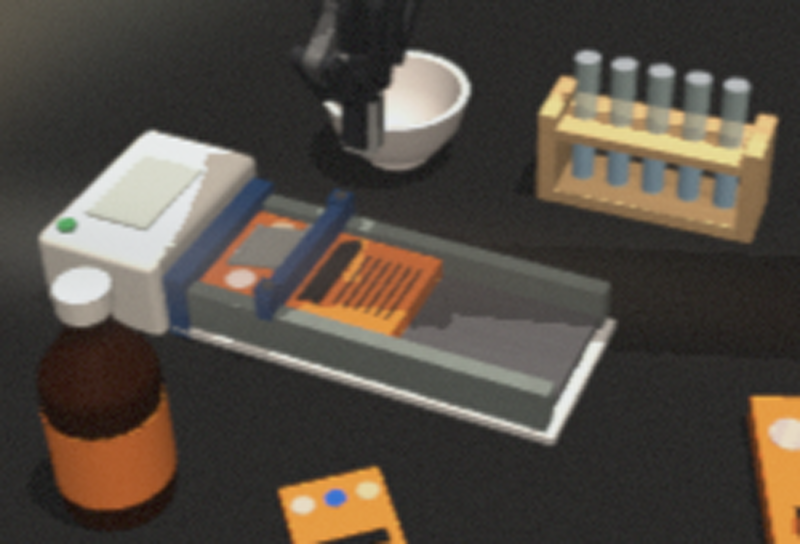

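The cassette lies home and level under the crossbar and leaf, at x ≈ 14.3 mm with the deck at about 34 mm. The fingers are clear above it, and the bottle, mortar and rack are where they were. Handing in.

```bash
python3 -c "
from h import *
rel(); print(job_done())"
```

```text
t 10.35 tip in reader x,y,z mm [-21.7   0.8  89. ] yaw -15.02 tilt [-0.0104  0.0149] F [-0.7 -0.2 -0.4]
the job is handed in; nothing more can be done
None
```

The cassette is loaded and the job was handed in at about 10 s of the 40 s allowed; the interface gave no verdict. I pressed the tail to the bed's hard stop with shut fingers. I then slid the cassette under the crossbar and leaf spring until it stalled on the end stop, and lifted off.

**Last checks**
- **Cassette:** the side view puts it at reader x ≈ 14.3 mm (10–18 mm allowed). After release it looks level in the picture, with its deck at about 33–34 mm, which matches the clamped height in the task.
- **Leaf spring:** it lies on the cassette's deck in the picture, but I had no angle reading for it.
- **Bystanders:** the bottle, mortar and tube rack show no displacement in the pictures, and their detected boxes match the first ones to within a few pixels where I had both.
- **Contact:** the fingers were clear of everything, with no meaningful force on the tool.

**What disagreed**
- **Tool height:** the reported fingertip height was about 40 mm below where the camera showed the tips. I went down by contact force instead; contact came at a reported height of about 0, as the camera predicted.
- **Tool tilt:** the tool leaned up to about 4° during the slide, and the reported pose was still drifting by a few mm at hand-in.
- **Bed height mid-slide:** the bed briefly rose to about 6–7 mm pressed early in the slide. I pressed it back to 9 mm before reaching the crossbar.

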